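Level the coating stand with the spirit level from the tilt-out bin

TASK

The aluminium coating stand leans and rocks because its two front levelling screws are screwed in too far. Tip the blue bin forward, take out the yellow spirit level and lay it right way up, lengthwise, on the blue strip in the middle of the stand, and turn both red-winged screws clockwise until each wing lines up with its white mark, so that the stand is level and bears firmly on all four feet. Do not shove the stand about, and leave everything else where it stands.

Things in the scene. Friction and masses are not known exactly. Their poses are not given: they have to be found in the camera images.
- stand: Coating stand: loose aluminium slab, 190 (x) x 240 (y) x 20 mm, 2.3 kg, on four feet. Origin 48 mm below the centre of its top face (at table height when level); z up, x roughly away from the robot, y along the slab's long side. Rear feet (x +75, y +-95 mm): rubber buffers (8 N/mm). Levelling screws: at the front corners (x -75, y +-95 mm), the left one at +y.
- stand_patch (a point): Centre of the blue strip (120 x 34 mm, its length along the stand's x) on the slab's top face, 48 mm above the stand's origin.
- screw_left_grip (a point): On the axis of the left screw (stand y = +95 mm), 15 mm below the top of its red wing: an upright bar 54 mm long, 14 mm thick, 34 mm tall, on a black hub 34 mm across, with a white line along its top, which is about 104 mm above the table. The point turns with the wing: y along the wing's length, x across its thickness.
- screw_right_grip (a point): The same for the right screw (stand y = -95 mm).
- screw_left (a joint): Left screw's angle, rad; clockwise from above increases it and pushes the foot down 15 mm a turn (2.4 mm/rad), lifting that corner. 0 is the right length: the wing lies along the stand's y, in line with the white mark on the slab beside it. It starts 1.2 to 2.5 rad short (negative): less than half a turn is needed. It stays where left (0.12 N m).
- screw_right (a joint): The same for the right screw.
- front_left: Foot of the left screw, a rubber pad 30 mm across; origin at its underside. It does not turn with the screw.
- front_right: Foot of the right screw, likewise.
- rear_left: Left rear foot (stand y = +95 mm), a rubber buffer 26 mm across; origin at its underside.
- rear_right: Right rear foot, likewise.
- bin_housing: Fixed grey housing of the tilt-out bin, 155 mm deep (x), 200 mm wide (y), 191 mm tall, open in front, with a hood that begins 45 mm behind its front. Origin on the table below the middle of its front edge; x points into the housing, away from the robot, z up.
- bin_hinge (a point): Middle of the bin's pivot line, at the bin's lower front edge, 60 mm above the housing's origin; the pivot lies along the housing's y.
- bin (a joint): Forward tilt of the bin in rad: 0 shut, 0.8 at its stop; the top comes towards the robot (housing's -x). The hinge is stiff (0.5 N m) and the bin stays where it is left.
- bin_handle (a point): Middle of the bin's handle, a steel bar 12 mm thick and 100 mm long along y, 45 mm in front of and 68 mm above the pivot line when shut (45 mm off the bin's face); it turns with the bin. The blue bin is 134 mm deep, 172 mm wide inside, its floor 5 mm thick, its front 85 mm tall, its sides 70 mm in front and 35 mm behind, its back 35 mm.
- level: Yellow spirit level, a block 110 (x) x 26 (y) x 42 mm (z), 0.2 kg, with black bands near its ends and a green vial in its top. Origin at the centre of its underside, z up through the top. It starts lying in the shut bin on the bin's floor, under the hood, its length front to back; when the bin is tilted it slides down to the bin's front.
- jar: Amber jar on the stand, 44 mm across, 60 mm tall; stays. Origin under its centre, as for the next five.
- beaker_a: Clear plastic beaker, 72 mm across, 95 mm tall, in front of the stand; stays.
- beaker_b: Clear plastic beaker, 72 mm across, 95 mm tall, in front of the bin to one side; stays.
- bottle_a: White bottle, 60 mm across, 165 mm tall, between stand and bin; stays.
- bottle_b: White bottle, 60 mm across, 165 mm tall, at the table's right; stays.
- tub: White tub with blue lid, 72 mm across, 75 mm tall, in the middle; stays.
- brush: Brush lying at the table's left, 190 mm long; stays.

How it is judged:
On the way:
1. the bin is tipped forward (value of joint bin above 0.5 rad), for 0.2 s.
At the end, for the whole second after the job is handed in: Each of the four feet bears with more than 1.5 N, the stand is level within 0.6 degrees and at rest; the spirit level lies flat and right way up on the stand, its centre within 25 mm of the strip's centre, lengthwise along it within 11 degrees, at rest (contact force between each of front_left, front_right, rear_left, rear_right and anything else above 1.5 N and angle between stand's own z axis and vertical below 0.0105 rad and linear speed of each of stand, level below 0.01 m/s and horizontal distance between level and stand_patch below 0.025 m and z of level in the frame of stand between 0.044 and 0.052 m and angle between the x axis of level and the x axis of stand, either way round below 0.2 rad and angle between level's own z axis and vertical below 0.1 rad); the robot touches nothing.
It fails at once if a bystander is pushed more than 40 mm or knocked over (distance of any of jar, beaker_a, beaker_b, bottle_a, bottle_b, tub, brush from where it was at the start of the episode above 0.04 m or angle between any of jar, beaker_a, beaker_b, bottle_a, bottle_b, tub's own z axis and vertical above 0.6 rad).
It fails at once if the stand is shoved more than 40 mm (distance of stand from where it was at the start of the episode above 0.04 m).
It also fails if it takes over 72 s, if anything falls off the work surface, if the arm or the gripper's body presses on something with over 40 N, if the wrist force passes 120 N, or if a joint passes its speed limit or range.

ROBOT

A 6-joint arm with a two-finger parallel gripper is mounted at the origin on the work surface. World frame = base frame: x ahead of the robot, y to its left, z up, the work surface at z = 0. Lengths are in m, angles in rad, forces in N, time in s.
With the tool pointing down it reaches from about 0.25 to 0.725 m from the base axis. Payload 9.7 kg.
Tool frame: the origin (TCP) lies on the centre line of the jaws, within the pads' length; the fingertips stand 17 mm ahead of it and the grasp point (between the pads) lies 2 mm behind it; z points along the fingers, y is the direction in which the jaws open and shut (so a half turn about z gives the same grasp; the last joint's range is limited). The gripper opens to 85 mm and grips with 20 to 120 N. Pads are 22 mm wide; open, the fingers measure 114 mm over their backs; the gripper's body (76 mm by 85 mm) begins 54 mm behind the grasp point. The pads swing forward as they close: fully open they stand 13 mm farther back than shut.
Start: joints at [1.268, 0.087, 0.176, 1.66, 0, 1.571], TCP at [0.164, 0.525, 0.248] pointing down, gripper open.
Joint ranges: [-3.13, 3.13], [-0.85, 1.81], [-1.15, 1.24], [-2.2, 2.28], [-1.44, 1.52], [-3.14, 3.14]. Speed limits (rad/s): [2.22, 2.22, 2.57, 3.14, 3.14, 3.14].

INTERFACE

Orientations are given as a rotation vector (axis times angle).
In Python, from bench import robot gives the robot as it stands.
- The arm moves only by the tool arm_command, never from a script. Its argument "moves" is a list of rows, each an object of numbers: "dx", "dy", "dz": the shift along the world's x, y, z in cm; "ax", "ay", "az": the turn, a rotation vector about the world's x, y, z in degrees; "fingers": the finger opening in cm, from 0 to 8.54. In form: [{"dx": .., "dy": .., "dz": .., "ax": .., "ay": .., "az": .., "fingers": ..}, ...]. A call has 1 to 12 rows; each row is the pose to reach, as a shift and turn from the pose measured when the call began; what a row does not reach only later rows make up. A row lasts 1/10 s, in which the tool goes at most 50 mm and 8.59 degrees, less where a joint would pass 70% of its speed; a pose out of reach is approached as far as the arm can. A call with a gripper value outside its range is refused whole. The fingers move at their own pace and stop on an object; the grip force is fixed at half the most. Time passes only in rows, so rows that repeat a pose let the fingers close. It gives the time, the measured TCP pose, the force and the opening at its end, in the units of the state.
- robot.read_state(): the state, without advancing time (a new reading comes with each control period).
- robot.get_image(name): name is "scene" or "side" or "wrist"; returns a dict with "image" (480x640x3 uint8, red, green, blue), "depth" (480x640 float32, m along the optical axis (not along the pixel's ray), 0 where there is no reading), "fx", "fy", "cx", "cy" (pixels), "origin" and "rotation" of the camera in the world. Camera axes: x right, y down, z forward; pixel columns grow to the right and rows downward; lengths in m; the calibration is good to about 2 mm. The wrist camera is an equidistant fisheye: a pixel r from the principal point sees the ray r / f radians off the axis. A picture is of the moment at which its call begins.
- robot.close_job(): hands the job in, once; it reports no verdict.
The state is a dict: "t": time; "joint_positions": joint angles; "qvel": joint speeds; "joint_efforts": joint torques, N m; "tcp_pos": TCP position; "tcp_rot": TCP orientation; "contact_force": force on the tool from outside, world axes, zero at the start; "wrist_torque": the same for the moment, N m; "grip_width": finger opening in m.
Only numpy, scipy, OpenCV 4.12 (cv2) and the standard library are available. Lean on these libraries where they do the work, as an engineer would, in place of code of your own. Each camera call takes 0.05 s, during which the arm holds its last target. There are 200 camera calls.

## Working session

There is one attempt and no reset: what is moved stays moved. The work goes in short steps, Python scripts to look and compute and a tool call to move; the robot and the scene stay as the last step left them, time stands still between calls to the robot, and variables do not carry over. Pictures are saved under pics/ and viewed, about 8 in all and at most 12, crops included, and the job is handed in when it is done.

Besides the shell and the picture viewer there is one more tool, called after "Request:" as name(argument=value, ...) on one line, values as JSON. arm_command: Moves the arm, as the interface text tells. Its arguments: {"type":"object","properties":{"moves":{"type":"array","items":{"type":"object","properties":{"dx":{"type":"number"},"dy":{"type":"number"},"dz":{"type":"number"},"ax":{"type":"number"},"ay":{"type":"number"},"az":{"type":"number"},"fingers":{"type":"number"}}}}},"required":["moves"]}

```bash
mkdir -p pics; ls
cat > h.py <<'E'
import numpy as np, cv2
from bench import robot
def save(im,n): cv2.imwrite('pics/'+n+'.png',cv2.cvtColor(im,cv2.COLOR_RGB2BGR))
def pts(d):
    v,u=np.mgrid[0:480,0:640]; z=d['depth']
    c=np.stack([(u-d['cx'])/d['fx']*z,(v-d['cy'])/d['fy']*z,z],-1)
    P=c@np.array(d['rotation']).T+np.array(d['origin']); P[z<=0]=np.nan; return P
def ray(d,u,v,h):
    r=np.array(d['rotation'])@np.array([(u-d['cx'])/d['fx'],(v-d['cy'])/d['fy'],1]); o=np.array(d['origin'])
    return o+r*(h-o[2])/r[2]
E
python3 - <<'E'
from h import *
import pickle
D={n:robot.get_image(n) for n in('scene','side','wrist')}
pickle.dump(D,open('d0.pkl','wb'))
for n in D: print(n,D[n]['origin'],np.round(D[n]['rotation'],3).tolist(),D[n]['fx']); 
save(D['scene']['image'],'s0');save(D['side']['image'],'e0')
print(robot.read_state())
E
```

```text
pics
scene [1.09647726 0.62063228 1.33636226] [-0.993, -2.636, 0.822] 569.3766190040147
side [0.1568306  0.96553644 1.11384887] [-0.512, 2.734, -1.144] 565.8088394099643
wrist [0.08737742 0.54883665 0.37333348] [2.311, 1.7, 0.275] 371.64829954431775
{'t': 0.15, 'joint_positions': array([ 1.26799418e+00,  8.73488669e-02,  1.75326715e-01,  1.65980568e+00,
       -1.89773218e-05,  1.57081204e+00]), 'qvel': array([-0.00113653, -0.00040135,  0.00257167,  0.00118804,  0.00016068,
       -0.00010598]), 'joint_efforts': array([ 2.53633198e-04, -5.20761466e+01,  4.65045011e+01,  1.37565262e-02,
        5.39698419e-05,  1.52641445e-05]), 'tcp_pos': array([0.16396644, 0.52482803, 0.24774302]), 'tcp_rot': array([-4.73829154e-01, -3.10551577e+00,  1.60617975e-03]), 'contact_force': array([-0.02508867, -0.6584685 , -0.8363182 ]), 'wrist_torque': array([-0.04038386,  0.00775471, -0.03287459]), 'grip_width': 0.08498807979954442}
```

```bash
sed -i "s/np.array(d\['rotation'\])/cv2.Rodrigues(np.array(d['rotation'],float))[0]/" h.py; grep -n Rodr h.py
```

```text
7:    P=c@cv2.Rodrigues(np.array(d['rotation'],float))[0].T+np.array(d['origin']); P[z<=0]=np.nan; return P
9:    r=cv2.Rodrigues(np.array(d['rotation'],float))[0]@np.array([(u-d['cx'])/d['fx'],(v-d['cy'])/d['fy'],1]); o=np.array(d['origin'])
```

View pics/s0.png

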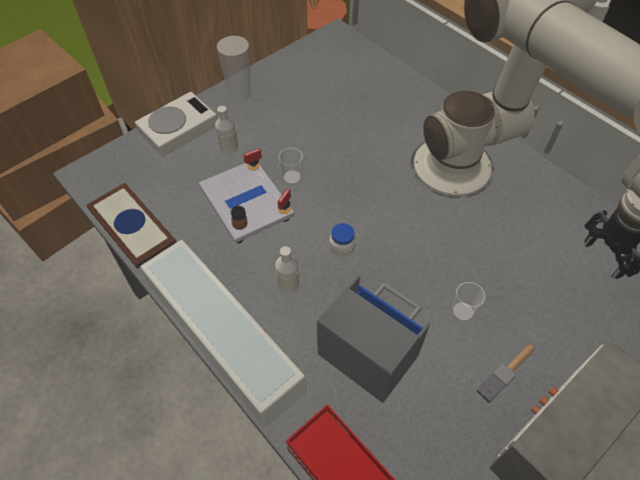

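View pics/e0.png

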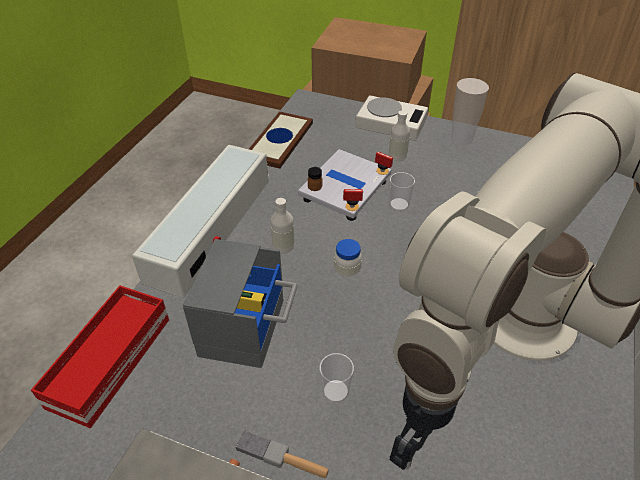

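```bash
cat > m.py <<'E'
from h import *
import pickle
D=pickle.load(open('d0.pkl','rb'))
def comps(d,P,m,lab,mn=25):
    n,L,S,C=cv2.connectedComponentsWithStats(m.astype(np.uint8))
    for i in range(1,n):
        if S[i,4]<mn: continue
        q=P[(L==i)&~np.isnan(P[...,2])]
        if len(q)<10 : continue
        c=np.nanmedian(q,0)
        if not(-.1<c[2]<.5 and .1<c[0]<.95 and abs(c[1])<.8): continue
        e=q[:,:2]-q[:,:2].mean(0); w,V=np.linalg.eigh(np.cov(e.T)); pr=e@V
        print(lab,np.round(C[i]),S[i,4],'med',np.round(c,3),'mean',np.round(q.mean(0),3),'z',np.round(np.percentile(q[:,2],[2,98]),3),'ax deg',round(np.degrees(np.arctan2(V[1,1],V[0,1])),1),'ext',np.round(np.ptp(pr,axis=0),3))
for n in('scene','side'):
    d=D[n];P=pts(d);h=cv2.cvtColor(d['image'],cv2.COLOR_RGB2HSV);H,S,V=[h[...,i].astype(int) for i in range(3)]
    print(n)
    comps(d,P,(H>100)&(H<125)&(S>150)&(V>60),'blue')
    comps(d,P,((H<8)|(H>172))&(S>150)&(V>60),'red',15)
    comps(d,P,(H>20)&(H<35)&(S>150)&(V>100),'yellow',12)
    # housing top / slab top / tall things in height bands
    comps(d,P,(P[...,2]>.18)&(P[...,2]<.2),'z.19',300)
    comps(d,P,(P[...,2]>.033)&(P[...,2]<.055)&(S<70),'z.04',300)
    comps(d,P,(P[...,2]>.08)&(P[...,2]<.178)&(S<60),'z.08-.178',40)
a=cv2.resize(D['scene']['image'][140:320,190:430],None,fx=2.5,fy=2.5,interpolation=3)
b=cv2.resize(D['side']['image'][140:380,180:420],None,fx=2.0,fy=1.875,interpolation=3)
a=a[:450]; 
save(cv2.resize(D['side']['image'][140:240,290:430],None,fx=4,fy=4,interpolation=3),'c_side')
x=cv2.resize(D['scene']['image'][140:250,190:300],(400,400),interpolation=3);y=cv2.resize(D['side']['image'][145:225,295:400],(400,305),interpolation=3)
z=np.zeros((400,800,3),np.uint8);z[:,:400]=x;z[:305,400:]=y;save(z,'c0')
E
python3 m.py
```

```text
scene
blue [245. 197.] 294 med [ 0.578 -0.295  0.047] mean [ 0.579 -0.295  0.047] z [0.041 0.053] ax deg 170.3 ext [0.037 0.114]
blue [343. 233.] 321 med [ 0.468 -0.001  0.076] mean [ 0.468 -0.001  0.075] z [0.069 0.082] ax deg 49.4 ext [0.057 0.061]
blue [391. 308.] 177 med [0.562 0.266 0.145] mean [0.563 0.266 0.145] z [0.134 0.15 ] ax deg 99.8 ext [0.015 0.176]
red [251. 154.] 31 med [ 0.491 -0.372  0.103] mean [ 0.49  -0.372  0.102] z [0.093 0.109] ax deg 168.8 ext [0.01  0.048]
red [284. 197.] 25 med [ 0.522 -0.182  0.103] mean [ 0.522 -0.183  0.103] z [0.096 0.108] ax deg -160.7 ext [0.008 0.051]
red [334. 451.] 4261 med [0.858 0.398 0.049] mean [0.862 0.4   0.052] z [0.044 0.082] ax deg 109.8 ext [0.145 0.235]
z.19 [368. 330.] 4417 med [0.66  0.285 0.191] mean [0.659 0.283 0.191] z [0.183 0.196] ax deg 99.9 ext [0.158 0.202]
z.19 [583. 417.] 10173 med [0.47  0.704 0.19 ] mean [0.466 0.705 0.19 ] z [0.184 0.194] ax deg -179.0 ext [0.137 0.344]
z.04 [179. 121.] 1508 med [ 0.527 -0.666  0.05 ] mean [ 0.55  -0.681  0.049] z [0.035 0.055] ax deg -175.2 ext [0.171 0.231]
z.04 [244. 
[... 4546 characters left out ...]
.292  0.09 ] mean [ 0.404 -0.291  0.09 ] z [0.081 0.099] ax deg 99.8 ext [0.07  0.079]
z.08-.178 [282. 218.] 549 med [0.646 0.002 0.114] mean [0.647 0.002 0.119] z [0.082 0.168] ax deg -152.8 ext [0.05  0.059]
z.08-.178 [267. 259.] 339 med [0.602 0.175 0.152] mean [0.603 0.175 0.152] z [0.127 0.177] ax deg -169.8 ext [0.011 0.064]
z.08-.178 [284. 301.] 422 med [0.518 0.261 0.132] mean [0.524 0.26  0.131] z [0.11  0.137] ax deg 102.7 ext [0.056 0.16 ]
z.08-.178 [222. 328.] 1864 med [0.615 0.374 0.131] mean [0.615 0.374 0.131] z [0.083 0.176] ax deg -170.0 ext [0.009 0.157]
z.08-.178 [336. 368.] 369 med [0.365 0.348 0.091] mean [0.365 0.353 0.09 ] z [0.08  0.098] ax deg 108.4 ext [0.069 0.076]
```

```bash
ls pics
```

```text
c0.png
c_side.png
e0.png
s0.png
```

View pics/c0.png

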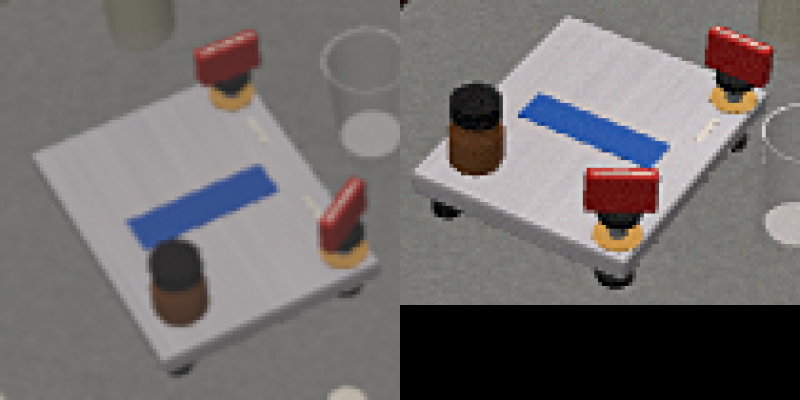

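```bash
cat > g.py <<'E'
from h import *
from scipy.spatial.transform import Rotation as Ro
def pose(yaw,tilt=0,axis=0):
    "tool down with jaw axis y at yaw deg; then tilted by tilt deg about horizontal axis at yaw 'axis'"
    a=np.radians(yaw); y=np.array([np.cos(a),np.sin(a),0]); z=np.array([0,0,-1.]); x=np.cross(y,z)
    k=np.array([np.cos(np.radians(axis)),np.sin(np.radians(axis)),0])
    return Ro.from_rotvec(np.radians(tilt)*k)*Ro.from_matrix(np.stack([x,y,z],1))
def delta(p,R,s=None):
    s=s or robot.read_state(); R0=Ro.from_rotvec(s['tcp_rot'])
    print('d cm',np.round((np.array(p)-s['tcp_pos'])*100,2),'a deg',np.round((R*R0.inv()).as_rotvec(degrees=True),1))
    return s
def show():
    s=robot.read_state();m=Ro.from_rotvec(s['tcp_rot']).as_matrix()
    print('t',round(s['t'],2),'p',np.round(s['tcp_pos'],4),'yawY',round(np.degrees(np.arctan2(m[1,1],m[0,1])),1),'z',np.round(m[:,2],3),'F',np.round(s['contact_force'],1),'w',round(s['grip_width'],4),'q',np.round(s['joint_positions'],2))
E
python3 - <<'E'
from g import *
show()
delta([.517,.258,.165],pose(100))
E
```

```text
t 0.15 p [0.164  0.5248 0.2477] yawY 72.6 z [-0.    -0.001 -1.   ] F [-0.  -0.7 -0.8] w 0.085 q [ 1.27  0.09  0.18  1.66 -0.    1.57]
d cm [ 35.3  -26.68  -8.27] a deg [ 0.1 -0.  27.4]
```

Request:
arm_command(moves=[{"dx": 3.5, "dy": -2.7, "az": 3, "fingers": 0}, {"dx": 7, "dy": -5.4, "az": 6, "fingers": 0}, {"dx": 10.5, "dy": -8, "az": 9, "fingers": 0}, {"dx": 14, "dy": -10.7, "az": 12, "fingers": 0}, {"dx": 17.5, "dy": -13.4, "az": 15, "fingers": 0}, {"dx": 21, "dy": -16, "az": 18, "fingers": 0}, {"dx": 24.5, "dy": -18.7, "az": 21, "fingers": 0}, {"dx": 28, "dy": -21.4, "az": 24, "fingers": 0}, {"dx": 32, "dy": -24, "az": 27.4, "fingers": 0}, {"dx": 35.3, "dy": -26.7, "az": 27.4, "fingers": 0}, {"dx": 35.3, "dy": -26.7, "dz": -4, "az": 27.4, "fingers": 0}, {"dx": 35.3, "dy": -26.7, "dz": -7.5, "az": 27.4, "fingers": 0}])

```text
invalid input at $.moves[0]: expected keys dx, dy, dz, ax, ay, az, fingers
```

Run:
```python
from g import *
show(); d=robot.get_image('side'); save(cv2.resize(d['image'][200:400,180:380],(600,600)),'p1')
delta([.517,.258,.151],pose(100))
```

```text
t 0.15 p [0.164  0.5248 0.2477] yawY 72.6 z [-0.    -0.001 -1.   ] F [-0.  -0.7 -0.8] w 0.085 q [ 1.27  0.09  0.18  1.66 -0.    1.57]
d cm [ 35.3  -26.69  -9.69] a deg [ 0.  -0.  27.3]
```

View pics/p1.png

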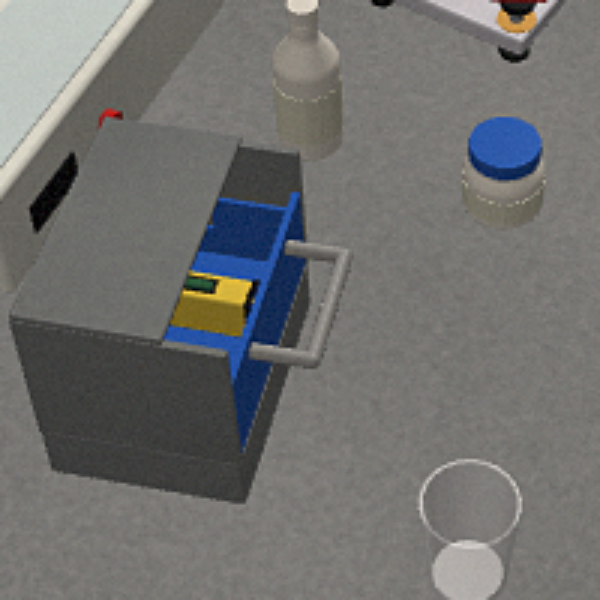

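The call was refused because every key is needed in each row. The picture shows the bin still shut, with the level upright under the hood and the tubular handle free.

Request:
arm_command(moves=[{"dx": 3.5, "dy": -2.7, "dz": 0, "ax": 0, "ay": 0, "az": 3, "fingers": 0}, {"dx": 7, "dy": -5.4, "dz": 0, "ax": 0, "ay": 0, "az": 6, "fingers": 0}, {"dx": 10.5, "dy": -8, "dz": 0, "ax": 0, "ay": 0, "az": 9, "fingers": 0}, {"dx": 14, "dy": -10.7, "dz": 0, "ax": 0, "ay": 0, "az": 12, "fingers": 0}, {"dx": 17.5, "dy": -13.4, "dz": 0, "ax": 0, "ay": 0, "az": 15, "fingers": 0}, {"dx": 21, "dy": -16, "dz": 0, "ax": 0, "ay": 0, "az": 18, "fingers": 0}, {"dx": 24.5, "dy": -18.7, "dz": 0, "ax": 0, "ay": 0, "az": 21, "fingers": 0}, {"dx": 28, "dy": -21.4, "dz": 0, "ax": 0, "ay": 0, "az": 24, "fingers": 0}, {"dx": 32, "dy": -24, "dz": 0, "ax": 0, "ay": 0, "az": 27.4, "fingers": 0}, {"dx": 35.3, "dy": -26.7, "dz": 0, "ax": 0, "ay": 0, "az": 27.4, "fingers": 0}, {"dx": 35.3, "dy": -26.7, "dz": -4, "ax": 0, "ay": 0, "az": 27.4, "fingers": 0}, {"dx": 35.3, "dy": -26.7, "dz": -7.5, "ax": 0, "ay": 0, "az": 27.4, "fingers": 0}])

```text
t: 1.4
tcp_pos: [0.5183, 0.2568, 0.1718]
tcp_rot: [-0.271, 3.129, -0.001]
contact_force: [0.4, 0.7, -0.3]
grip_width: -0.0003
```

Run:
```python
from g import *
show(); d=robot.get_image('side'); save(cv2.resize(d['image'][180:400,180:400],(600,600)),'p2')
delta([.517,.258,.151],pose(100))
```

```text
t 1.4 p [0.5183 0.2568 0.1718] yawY 99.9 z [ 0.001 -0.    -1.   ] F [ 0.4  0.7 -0.3] w -0.0003 q [ 0.46  0.14  0.08  1.52 -0.    0.29]
d cm [ 0.13  0.18 -1.38] a deg [ 0.3 -0.4  0. ]
```

View pics/p2.png

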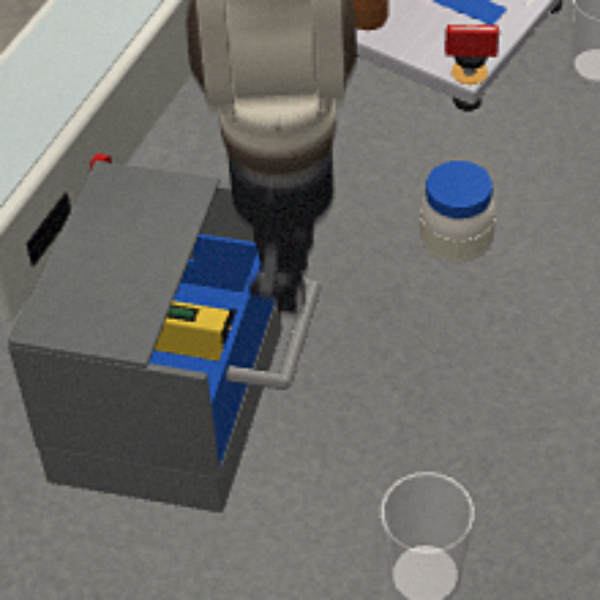

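Request:
arm_command(moves=[{"dx": -0.3, "dy": 0, "dz": -1.8, "ax": 0, "ay": 0, "az": 0, "fingers": 0}, {"dx": -0.6, "dy": -0.1, "dz": -2.3, "ax": 0, "ay": 0, "az": 0, "fingers": 0}, {"dx": -1.1, "dy": -0.2, "dz": -2.9, "ax": 0, "ay": 0, "az": 0, "fingers": 0}, {"dx": -1.6, "dy": -0.3, "dz": -3.5, "ax": 0, "ay": 0, "az": 0, "fingers": 0}, {"dx": -2.1, "dy": -0.4, "dz": -4.2, "ax": 0, "ay": 0, "az": 0, "fingers": 0}, {"dx": -2.6, "dy": -0.5, "dz": -4.9, "ax": 0, "ay": 0, "az": 0, "fingers": 0}, {"dx": -3.0, "dy": -0.5, "dz": -5.6, "ax": 0, "ay": 0, "az": 0, "fingers": 0}, {"dx": -3.4, "dy": -0.6, "dz": -6.3, "ax": 0, "ay": 0, "az": 0, "fingers": 0}, {"dx": -3.7, "dy": -0.6, "dz": -6.9, "ax": 0, "ay": 0, "az": 0, "fingers": 0}, {"dx": -3.9, "dy": -0.7, "dz": -7.3, "ax": 0, "ay": 0, "az": 0, "fingers": 0}, {"dx": -3.9, "dy": -0.7, "dz": -7.4, "ax": 0, "ay": 0, "az": 0, "fingers": 0}])

```text
t: 2.55
tcp_pos: [0.4797, 0.2506, 0.0974]
tcp_rot: [-0.273, 3.127, -0.001]
contact_force: [-1.0, -3.2, 36.9]
grip_width: 0.0003
```

Run:
```python
from g import *
show(); d=robot.get_image('side'); save(cv2.resize(d['image'][180:400,180:400],(600,600)),'p3')
```

```text
t 2.55 p [0.4797 0.2506 0.0974] yawY 100.0 z [ 0.003 -0.    -1.   ] F [-1.  -3.2 36.9] w 0.0003 q [ 0.48  0.06 -0.14  1.36 -0.    0.31]
```

View pics/p3.png

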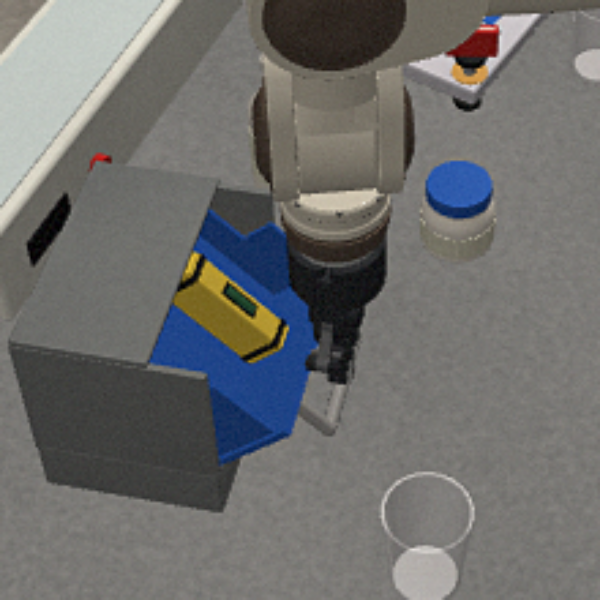

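The bin is at or near its stop. The level's yellow top, at about (235,310) in the crop, has slid down to the front wall. Next are the screws.

Request:
arm_command(moves=[{"dx": -0.5, "dy": 0, "dz": 5, "ax": 0, "ay": 0, "az": 0, "fingers": 0}, {"dx": -0.5, "dy": 0, "dz": 10, "ax": 0, "ay": 0, "az": 0, "fingers": 2}, {"dx": 0, "dy": -4.5, "dz": 12, "ax": 0, "ay": 0, "az": 1, "fingers": 5}, {"dx": 0.5, "dy": -9, "dz": 14, "ax": 0, "ay": 0, "az": 2, "fingers": 5}, {"dx": 1, "dy": -13.5, "dz": 14, "ax": 0, "ay": 0, "az": 4, "fingers": 5}, {"dx": 1.5, "dy": -18, "dz": 14, "ax": 0, "ay": 0, "az": 5, "fingers": 5}, {"dx": 2, "dy": -22.5, "dz": 14, "ax": 0, "ay": 0, "az": 6, "fingers": 5}, {"dx": 2.5, "dy": -27, "dz": 14, "ax": 0, "ay": 0, "az": 7, "fingers": 5}, {"dx": 3, "dy": -31.5, "dz": 14, "ax": 0, "ay": 0, "az": 8, "fingers": 5}, {"dx": 3.5, "dy": -36, "dz": 14, "ax": 0, "ay": 0, "az": 9, "fingers": 5}, {"dx": 4, "dy": -40.5, "dz": 14, "ax": 0, "ay": 0, "az": 10, "fingers": 5}, {"dx": 4, "dy": -43.6, "dz": 14, "ax": 0, "ay": 0, "az": 10, "fingers": 5}])

```text
t: 3.8
tcp_pos: [0.5196, -0.1879, 0.238]
tcp_rot: [-0.544, 3.091, -0.001]
contact_force: [1.1, 0.6, 0.5]
grip_width: 0.05
```

Run:
```python
from g import *
show(); d=robot.get_image('wrist'); save(d['image'],'w1')
print(d['fx'],d['cx'],d['cy'])
delta([.519,-.186,.091],pose(110))
```

```text
t 3.8 p [ 0.5196 -0.1879  0.238 ] yawY 109.9 z [ 0.003 -0.    -1.   ] F [1.1 0.6 0.5] w 0.05 q [-0.35  0.09  0.16  1.64  0.   -0.7 ]
371.64829954431775 316.5040805604438 243.1492554035667
d cm [ -0.04   0.48 -14.67] a deg [0.1 0.1 0.2]
```

View pics/w1.png

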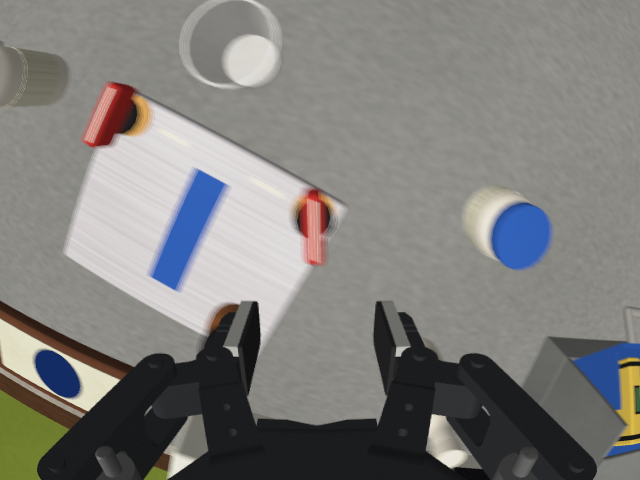

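```bash
cat >> g.py <<'E'
def fray(d,u,v,h):
    f=d['fx'];a=np.stack([np.asarray(u,float)-d['cx'],np.asarray(v,float)-d['cy']],-1);r=np.linalg.norm(a,axis=-1,keepdims=True)+1e-9;t=r/f
    c=np.concatenate([a/r*np.sin(t),np.cos(t)],-1)@cv2.Rodrigues(np.array(d['rotation'],float))[0].T;o=np.array(d['origin'])
    return o+c*((h-o[2])/c[...,2])[...,None]
def blob(d,m,h,lab,mn=60):
    n,L,S,C=cv2.connectedComponentsWithStats(m.astype(np.uint8))
    for i in range(1,n):
        if S[i,4]<mn: continue
        v,u=np.nonzero(L==i);q=fray(d,u,v,h)[:,:2].astype(np.float32)
        (c,wh,_)=r=cv2.minAreaRect(q); b=cv2.boxPoints(r);e=b[1]-b[0];g=b[2]-b[1];e=e if e@e>g@g else g
        print(lab,'px',np.round(C[i]),S[i,4],'c',np.round(c,4),'mean',np.round(q.mean(0),4),'size',np.round(np.sort(wh),3),'yaw',round(np.degrees(np.arctan2(e[1],e[0]))%180,1))
def look(name='wrist'):
    d=robot.get_image(name);h=cv2.cvtColor(d['image'],cv2.COLOR_RGB2HSV).astype(int);H,S,V=h[...,0],h[...,1],h[...,2]
    red=(H<10)|(H>170)
    blob(d,(H>100)&(H<125)&(S>130)&(V>60),.048,'blue',300)
    blob(d,red&(S>60)&(V>185),.104,'wingtop')
    return d
E
python3 - <<'E'
from g import *
d=look(); h=cv2.cvtColor(d['image'],cv2.COLOR_RGB2HSV)
for v in (205,215,230,250): print(v,[tuple(h[v,u]) for u in range(300,330,3)])
E
```

```text
blue px [194. 232.] 4037 c [ 0.5761 -0.2944] mean [ 0.5723 -0.2935] size [0.033 0.12 ] yaw 169.9
blue px [526. 238.] 3130 c [0.4682 0.0128] mean [0.4673 0.0116] size [0.067 0.076] yaw 91.0
blue px [610. 371.] 1869 c [0.5753 0.3055] mean [0.583 0.281] size [0.087 0.216] yaw 71.3
blue px [ 61. 376.] 1499 c [ 0.8375 -0.4411] mean [ 0.8361 -0.4405] size [0.079 0.081] yaw 25.7
wingtop px [106. 117.] 503 c [ 0.4851 -0.3753] mean [ 0.4848 -0.3753] size [0.01  0.051] yaw 167.4
wingtop px [321. 234.] 801 c [ 0.518  -0.1886] mean [ 0.5179 -0.1891] size [0.011 0.051] yaw 20.6
205 [(np.uint8(0), np.uint8(3), np.uint8(224)), (np.uint8(17), np.uint8(122), np.uint8(215)), (np.uint8(18), np.uint8(146), np.uint8(220)), (np.uint8(17), np.uint8(146), np.uint8(192)), (np.uint8(5), np.uint8(178), np.uint8(123)), (np.uint8(1), np.uint8(197), np.uint8(215)), (np.uint8(0), np.uint8(196), np.uint8(210)), (np.uint8(16), np.uint8(28), np.uint8(233)), (np.uint8(7), np.uint8(63), np.uint8(226)), (np.uint8(1), np.uint8(195), np.uint8(201))]
215 [(np.uint8(17), np.uint8(122), np.uint8(220)), (np.uint8(16), np.uint
[... 576 characters left out ...]
, np.uint8(127), np.uint8(62)), (np.uint8(1), np.uint8(197), np.uint8(217)), (np.uint8(1), np.uint8(196), np.uint8(210)), (np.uint8(10), np.uint8(52), np.uint8(230)), (np.uint8(15), np.uint8(36), np.uint8(233)), (np.uint8(1), np.uint8(195), np.uint8(203))]
250 [(np.uint8(0), np.uint8(3), np.uint8(222)), (np.uint8(0), np.uint8(3), np.uint8(222)), (np.uint8(0), np.uint8(3), np.uint8(223)), (np.uint8(0), np.uint8(5), np.uint8(224)), (np.uint8(4), np.uint8(8), np.uint8(220)), (np.uint8(1), np.uint8(196), np.uint8(212)), (np.uint8(1), np.uint8(197), np.uint8(210)), (np.uint8(5), np.uint8(80), np.uint8(225)), (np.uint8(18), np.uint8(26), np.uint8(235)), (np.uint8(1), np.uint8(192), np.uint8(203))]
```

Request:
arm_command(moves=[{"dx": -0.1, "dy": 0, "dz": -4, "ax": 0, "ay": 0, "az": 0.7, "fingers": 5}, {"dx": -0.1, "dy": 0, "dz": -8, "ax": 0, "ay": 0, "az": 0.7, "fingers": 5}, {"dx": -0.1, "dy": 0, "dz": -11, "ax": 0, "ay": 0, "az": 0.7, "fingers": 5}, {"dx": -0.1, "dy": 0, "dz": -13.5, "ax": 0, "ay": 0, "az": 0.7, "fingers": 5}, {"dx": -0.1, "dy": 0, "dz": -14.6, "ax": 0, "ay": 0, "az": 0.7, "fingers": 5}, {"dx": -0.1, "dy": 0, "dz": -14.6, "ax": 0, "ay": 0, "az": 0.7, "fingers": 3}, {"dx": -0.1, "dy": 0, "dz": -14.6, "ax": 0, "ay": 0, "az": 0.7, "fingers": 2}, {"dx": -0.1, "dy": 0, "dz": -14.6, "ax": 0, "ay": 0, "az": 0.7, "fingers": 1}, {"dx": -0.1, "dy": 0, "dz": -14.6, "ax": 0, "ay": 0, "az": 0.7, "fingers": 0.5}, {"dx": -0.1, "dy": 0, "dz": -14.6, "ax": 0, "ay": 0, "az": 0.7, "fingers": 0.5}])

```text
t: 4.9
tcp_pos: [0.519, -0.188, 0.0938]
tcp_rot: [-0.558, 3.087, -0.001]
contact_force: [-2.1, 5.5, 2.4]
grip_width: 0.0128
```

Request:
arm_command(moves=[{"dx": 0, "dy": 0, "dz": 0, "ax": 0, "ay": 0, "az": -5, "fingers": 0.5}, {"dx": 0, "dy": 0, "dz": 0, "ax": 0, "ay": 0, "az": -11, "fingers": 0.5}, {"dx": 0, "dy": 0, "dz": 0, "ax": 0, "ay": 0, "az": -17, "fingers": 0.5}, {"dx": 0, "dy": 0, "dz": 0, "ax": 0, "ay": 0, "az": -23, "fingers": 0.5}, {"dx": 0, "dy": 0, "dz": 0, "ax": 0, "ay": 0, "az": -29, "fingers": 0.5}, {"dx": 0, "dy": 0, "dz": 0, "ax": 0, "ay": 0, "az": -35, "fingers": 0.5}, {"dx": 0, "dy": 0, "dz": 0, "ax": 0, "ay": 0, "az": -41, "fingers": 0.5}, {"dx": 0, "dy": 0, "dz": 0, "ax": 0, "ay": 0, "az": -47, "fingers": 0.5}, {"dx": 0, "dy": 0, "dz": 0, "ax": 0, "ay": 0, "az": -53, "fingers": 0.5}, {"dx": 0, "dy": 0, "dz": 0, "ax": 0, "ay": 0, "az": -59, "fingers": 0.5}, {"dx": 0, "dy": 0, "dz": 0, "ax": 0, "ay": 0, "az": -63, "fingers": 0.5}, {"dx": 0, "dy": 0, "dz": 0, "ax": 0, "ay": 0, "az": -65, "fingers": 0.5}])

```text
t: 6.1
tcp_pos: [0.5193, -0.1888, 0.0938]
tcp_rot: [1.192, 2.902, -0.006]
contact_force: [2.0, -6.4, -12.7]
grip_width: 0.013
```

Run:
```python
from g import *
show(); look(); delta([.5190,-.188,.0938],pose(-10.1))
```

```text
t 6.1 p [ 0.5193 -0.1888  0.0938] yawY 45.3 z [ 0.002 -0.005 -1.   ] F [  2.   -6.4 -12.7] w 0.013 q [-0.35  0.09 -0.12  1.36 -0.    0.43]
blue px [533.   7.] 1212 c [ 0.4927 -0.0031] mean [ 0.4905 -0.0048] size [0.011 0.059] yaw 59.3
wingtop px [313. 342.] 2433 c [ 0.5192 -0.1892] mean [ 0.517  -0.1876] size [0.013 0.05 ] yaw 135.6
wingtop px [ 59. 456.] 208 c [ 0.4794 -0.3751] mean [ 0.4764 -0.3737] size [0.01  0.039] yaw 165.8
d cm [-0.03  0.08  0.  ] a deg [  0.3  -0.  -55.4]
```

Request:
arm_command(moves=[{"dx": 0, "dy": 0, "dz": 0, "ax": 0, "ay": 0, "az": -5, "fingers": 0.5}, {"dx": 0, "dy": 0, "dz": 0, "ax": 0, "ay": 0, "az": -11, "fingers": 0.5}, {"dx": 0, "dy": 0, "dz": 0, "ax": 0, "ay": 0, "az": -17, "fingers": 0.5}, {"dx": 0, "dy": 0, "dz": -0.1, "ax": 0, "ay": 0, "az": -23, "fingers": 0.5}, {"dx": 0, "dy": 0, "dz": -0.1, "ax": 0, "ay": 0, "az": -29, "fingers": 0.5}, {"dx": 0, "dy": 0, "dz": -0.1, "ax": 0, "ay": 0, "az": -35, "fingers": 0.5}, {"dx": 0, "dy": 0, "dz": -0.1, "ax": 0, "ay": 0, "az": -41, "fingers": 0.5}, {"dx": 0, "dy": 0, "dz": -0.1, "ax": 0, "ay": 0, "az": -47, "fingers": 0.5}, {"dx": 0, "dy": 0, "dz": -0.1, "ax": 0, "ay": 0, "az": -52, "fingers": 0.5}, {"dx": 0, "dy": 0, "dz": -0.1, "ax": 0, "ay": 0, "az": -55.4, "fingers": 0.5}, {"dx": 0, "dy": 0, "dz": -0.1, "ax": 0, "ay": 0, "az": -55.4, "fingers": 0.5}, {"dx": 0, "dy": 0, "dz": -0.1, "ax": 0, "ay": 0, "az": -55.4, "fingers": 0.5}])

```text
t: 7.35
tcp_pos: [0.5196, -0.1894, 0.0935]
tcp_rot: [2.405, 2.016, -0.008]
contact_force: [-1.3, -5.5, -3.8]
grip_width: 0.013
```

Run:
```python
from g import *
show(); look()
```

```text
t 7.35 p [ 0.5196 -0.1894  0.0935] yawY -10.1 z [-0.002 -0.006 -1.   ] F [-1.3 -5.5 -3.8] w 0.013 q [-0.35  0.09 -0.12  1.36 -0.01  1.4 ]
blue px [632. 432.] 437 c [ 0.8033 -0.4243] mean [ 0.8046 -0.422 ] size [0.025 0.07 ] yaw 115.4
wingtop px [318. 345.] 2463 c [ 0.5209 -0.1894] mean [ 0.5219 -0.1872] size [0.013 0.05 ] yaw 79.9
```

Request:
arm_command(moves=[{"dx": 0, "dy": 0, "dz": 0, "ax": 0, "ay": 0, "az": 0, "fingers": 3}, {"dx": 0, "dy": 0, "dz": 0, "ax": 0, "ay": 0, "az": 0, "fingers": 5}, {"dx": 0, "dy": 0, "dz": 4, "ax": 0, "ay": 0, "az": 0, "fingers": 5}, {"dx": 0, "dy": 0, "dz": 9, "ax": 0, "ay": 0, "az": 8, "fingers": 5}, {"dx": -0.5, "dy": -3, "dz": 12, "ax": 0, "ay": 0, "az": 16, "fingers": 5}, {"dx": -1, "dy": -6, "dz": 12, "ax": 0, "ay": 0, "az": 24, "fingers": 5}, {"dx": -1.5, "dy": -9, "dz": 12, "ax": 0, "ay": 0, "az": 32, "fingers": 5}, {"dx": -2, "dy": -12, "dz": 12, "ax": 0, "ay": 0, "az": 40, "fingers": 5}, {"dx": -2.5, "dy": -15, "dz": 12, "ax": 0, "ay": 0, "az": 48, "fingers": 5}, {"dx": -3, "dy": -17, "dz": 12, "ax": 0, "ay": 0, "az": 56, "fingers": 5}, {"dx": -3.5, "dy": -18.6, "dz": 12, "ax": 0, "ay": 0, "az": 64, "fingers": 5}, {"dx": -3.5, "dy": -18.6, "dz": 12, "ax": 0, "ay": 0, "az": 72, "fingers": 5}])

```text
t: 8.6
tcp_pos: [0.4841, -0.3771, 0.2139]
tcp_rot: [0.753, 3.044, -0.004]
contact_force: [0.1, 1.0, -0.1]
grip_width: 0.0499
```

Request:
arm_command(moves=[{"dx": 0, "dy": 0, "dz": 0, "ax": 0, "ay": 0, "az": 8, "fingers": 5}, {"dx": 0, "dy": 0, "dz": 0, "ax": 0, "ay": 0, "az": 15.5, "fingers": 5}, {"dx": 0, "dy": 0, "dz": 0, "ax": 0, "ay": 0, "az": 15.5, "fingers": 5}])

```text
t: 8.9
tcp_pos: [0.4843, -0.3771, 0.2145]
tcp_rot: [0.331, 3.117, -0.003]
contact_force: [0.8, -0.4, -0.2]
grip_width: 0.0496
```

Run:
```python
from g import *
show(); look(); delta([.485,-.3753,.0935],pose(77.4))
```

```text
t 8.9 p [ 0.4843 -0.3771  0.2145] yawY 77.9 z [ 0.007 -0.003 -1.   ] F [ 0.8 -0.4 -0.2] w 0.0496 q [-0.66  0.23  0.27  1.6   0.   -0.45]
blue px [427. 288.] 3383 c [ 0.5781 -0.296 ] mean [ 0.5657 -0.2928] size [0.034 0.119] yaw 170.0
wingtop px [316. 248.] 975 c [ 0.4878 -0.3782] mean [ 0.4874 -0.378 ] size [0.012 0.052] yaw 168.3
wingtop px [556. 240.] 493 c [ 0.5206 -0.1916] mean [ 0.5199 -0.1939] size [0.011 0.053] yaw 79.8
d cm [  0.07   0.17 -12.1 ] a deg [ 0.2  0.4 -0.2]
```

Request:
arm_command(moves=[{"dx": 0.2, "dy": 0, "dz": -4, "ax": 0, "ay": 0.4, "az": 0.3, "fingers": 5}, {"dx": 0.2, "dy": 0, "dz": -8, "ax": 0, "ay": 0.4, "az": 0.3, "fingers": 5}, {"dx": 0.2, "dy": 0, "dz": -11, "ax": 0, "ay": 0.4, "az": 0.3, "fingers": 5}, {"dx": 0.2, "dy": 0, "dz": -12.2, "ax": 0, "ay": 0.4, "az": 0.3, "fingers": 5}, {"dx": 0.2, "dy": 0, "dz": -12.2, "ax": 0, "ay": 0.4, "az": 0.3, "fingers": 3}, {"dx": 0.2, "dy": 0, "dz": -12.2, "ax": 0, "ay": 0.4, "az": 0.3, "fingers": 2}, {"dx": 0.2, "dy": 0, "dz": -12.2, "ax": 0, "ay": 0.4, "az": 0.3, "fingers": 1}, {"dx": 0.2, "dy": 0, "dz": -12.2, "ax": 0, "ay": 0.4, "az": 0.3, "fingers": 0.5}, {"dx": 0.2, "dy": 0, "dz": -12.2, "ax": 0, "ay": 0.4, "az": 0.3, "fingers": 0.5}, {"dx": 0.2, "dy": 0, "dz": -12.2, "ax": 0, "ay": 0.4, "az": 0.3, "fingers": 0.5}])

```text
t: 9.95
tcp_pos: [0.4868, -0.3772, 0.0935]
tcp_rot: [0.331, 3.122, -0.006]
contact_force: [0.6, 2.1, 4.3]
grip_width: 0.0131
```

Request:
arm_command(moves=[{"dx": 0, "dy": 0, "dz": 0, "ax": 0, "ay": 0, "az": -5, "fingers": 0.5}, {"dx": 0, "dy": 0, "dz": 0, "ax": 0, "ay": 0, "az": -11, "fingers": 0.5}, {"dx": 0, "dy": 0, "dz": 0, "ax": 0, "ay": 0, "az": -17, "fingers": 0.5}, {"dx": 0, "dy": 0, "dz": 0, "ax": 0, "ay": 0, "az": -23, "fingers": 0.5}, {"dx": 0, "dy": 0, "dz": 0, "ax": 0, "ay": 0, "az": -29, "fingers": 0.5}, {"dx": 0, "dy": 0, "dz": 0, "ax": 0, "ay": 0, "az": -35, "fingers": 0.5}, {"dx": 0, "dy": 0, "dz": 0, "ax": 0, "ay": 0, "az": -41, "fingers": 0.5}, {"dx": 0, "dy": 0, "dz": 0, "ax": 0, "ay": 0, "az": -47, "fingers": 0.5}, {"dx": 0, "dy": 0, "dz": 0, "ax": 0, "ay": 0, "az": -52, "fingers": 0.5}, {"dx": 0, "dy": 0, "dz": 0, "ax": 0, "ay": 0, "az": -55, "fingers": 0.5}, {"dx": 0, "dy": 0, "dz": 0, "ax": 0, "ay": 0, "az": -55, "fingers": 0.5}])

```text
t: 11.05
tcp_pos: [0.4866, -0.3773, 0.093]
tcp_rot: [-1.737, -2.617, 0.007]
contact_force: [1.8, 0.3, -2.8]
grip_width: 0.013
```

Run:
```python
from g import *
s=robot.read_state();show(); look(); delta(s['tcp_pos'],pose(-10.1))
```

```text
t 11.05 p [ 0.4866 -0.3773  0.093 ] yawY 22.8 z [-0.003 -0.003 -1.   ] F [ 1.8  0.3 -2.8] w 0.013 q [-0.66  0.24  0.05  1.38 -0.    0.51]
blue px [519. 204.] 11111 c [ 0.5779 -0.2958] mean [ 0.5694 -0.2944] size [0.034 0.12 ] yaw 170.1
blue px [603. 446.] 1735 c [ 0.8155 -0.4391] mean [ 0.8137 -0.438 ] size [0.075 0.077] yaw 82.3
wingtop px [315. 346.] 2088 c [ 0.4873 -0.3773] mean [ 0.4864 -0.3755] size [0.01  0.049] yaw 112.8
d cm [-0.    0.   -0.01] a deg [  0.1  -0.2 -33. ]
```

Request:
arm_command(moves=[{"dx": 0, "dy": 0, "dz": 0, "ax": 0, "ay": 0, "az": -6, "fingers": 0.5}, {"dx": 0, "dy": 0, "dz": 0, "ax": 0, "ay": 0, "az": -12, "fingers": 0.5}, {"dx": 0, "dy": 0, "dz": 0, "ax": 0, "ay": 0, "az": -18, "fingers": 0.5}, {"dx": 0, "dy": 0, "dz": 0, "ax": 0, "ay": 0, "az": -24, "fingers": 0.5}, {"dx": 0, "dy": 0, "dz": 0, "ax": 0, "ay": 0, "az": -29, "fingers": 0.5}, {"dx": 0, "dy": 0, "dz": 0, "ax": 0, "ay": 0, "az": -33, "fingers": 0.5}, {"dx": 0, "dy": 0, "dz": 0, "ax": 0, "ay": 0, "az": -33, "fingers": 0.5}, {"dx": 0, "dy": 0, "dz": 0, "ax": 0, "ay": 0, "az": -33, "fingers": 0.5}, {"dx": 0, "dy": 0, "dz": 0, "ax": 0, "ay": 0, "az": -33, "fingers": 3}, {"dx": 0, "dy": 0, "dz": 0, "ax": 0, "ay": 0, "az": -33, "fingers": 5}, {"dx": 0, "dy": 0, "dz": 4, "ax": 0, "ay": 0, "az": -33, "fingers": 5}, {"dx": 0, "dy": 0, "dz": 9, "ax": 0, "ay": 0, "az": -33, "fingers": 5}])

```text
t: 12.3
tcp_pos: [0.4856, -0.3769, 0.1822]
tcp_rot: [-2.403, -2.016, 0.008]
contact_force: [0.7, -1.5, 1.1]
grip_width: 0.0499
```

Request:
arm_command(moves=[{"dx": 0, "dy": 0, "dz": 4, "ax": 0, "ay": 0, "az": 8, "fingers": 5}, {"dx": 0, "dy": 2, "dz": 8, "ax": 0, "ay": 0, "az": 16, "fingers": 5}, {"dx": 0, "dy": 6, "dz": 10, "ax": 0, "ay": 0, "az": 24, "fingers": 5}, {"dx": 0, "dy": 10, "dz": 12, "ax": 0, "ay": 0, "az": 32, "fingers": 5}, {"dx": 0, "dy": 14, "dz": 14, "ax": 0, "ay": 0, "az": 40, "fingers": 5}, {"dx": 0, "dy": 18, "dz": 14, "ax": 0, "ay": 0, "az": 48, "fingers": 5}, {"dx": 0, "dy": 22, "dz": 14, "ax": 0, "ay": 0, "az": 56, "fingers": 5}, {"dx": 0, "dy": 26, "dz": 14, "ax": 0, "ay": 0, "az": 64, "fingers": 5}, {"dx": 0, "dy": 30, "dz": 14, "ax": 0, "ay": 0, "az": 72, "fingers": 5}, {"dx": 0, "dy": 34, "dz": 14, "ax": 0, "ay": 0, "az": 80, "fingers": 5}, {"dx": 0, "dy": 38, "dz": 14, "ax": 0, "ay": 0, "az": 88, "fingers": 5}, {"dx": 0, "dy": 38, "dz": 14, "ax": 0, "ay": 0, "az": 88, "fingers": 5}])

```text
t: 13.5
tcp_pos: [0.4856, 0.0065, 0.3228]
tcp_rot: [0.314, 3.124, -0.011]
contact_force: [-0.3, -0.5, 0.6]
grip_width: 0.0498
```

Run:
```python
from g import *
import pickle
show(); D={n:robot.get_image(n) for n in('scene','side','wrist')}; pickle.dump(D,open('d1.pkl','wb'))
for n in('scene','side'):
    d=D[n];P=pts(d);h=cv2.cvtColor(d['image'],cv2.COLOR_RGB2HSV).astype(int);H,S,V=h[...,0],h[...,1],h[...,2]
    m=(S<70)&(V>120)&(abs(P[...,2]-.047)<.02)&(np.hypot(P[...,0]-.577,P[...,1]+.295)<.11)
    q=P[cv2.erode(m.astype(np.uint8),np.ones((3,3)))>0]
    A=np.c_[q[:,:2]-[.577,-.295],np.ones(len(q))];c=np.linalg.lstsq(A,q[:,2],rcond=None)[0];print(n,len(q),'slab slope deg',np.degrees(c[:2]),'z',c[2])
    m=(H>20)&(H<35)&(S>150)&(V>100)&(P[...,0]<.75)&(P[...,1]>.1)&(P[...,1]<.4)
    q=P[m]; print('yellow',len(q),np.nanmedian(q,0),'lo',np.nanpercentile(q,3,axis=0),'hi',np.nanpercentile(q,97,axis=0))
x=cv2.resize(D['side']['image'][220:360,180:320],(400,400),interpolation=3);y=cv2.resize(D['scene']['image'][230:370,310:450],(400,400),interpolation=3)
z=np.concatenate([np.concatenate([x,y],1)[:400]],0);save(z,'c1')
```

```text
t 13.5 p [0.4856 0.0065 0.3228] yawY 78.5 z [ 0.001 -0.007 -1.   ] F [-0.3 -0.5  0.6] w 0.0498 q [ 0.02 -0.03  0.21  1.8  -0.01  0.22]
scene 2045 slab slope deg [0.01089795 0.05847547] z 0.04893459117172252
yellow 49 [0.5560393  0.25127161 0.11806215] lo [0.54296653 0.23464428 0.1042662 ] hi [0.58908313 0.25841967 0.15649477]
side 1035 slab slope deg [-0.03954917  0.08393954] z 0.04865025883192973
yellow 658 [0.57922778 0.25957824 0.12658656] lo [0.54069672 0.23760499 0.08888374] hi [0.6104553  0.26706487 0.17207715]
```

View pics/c1.png

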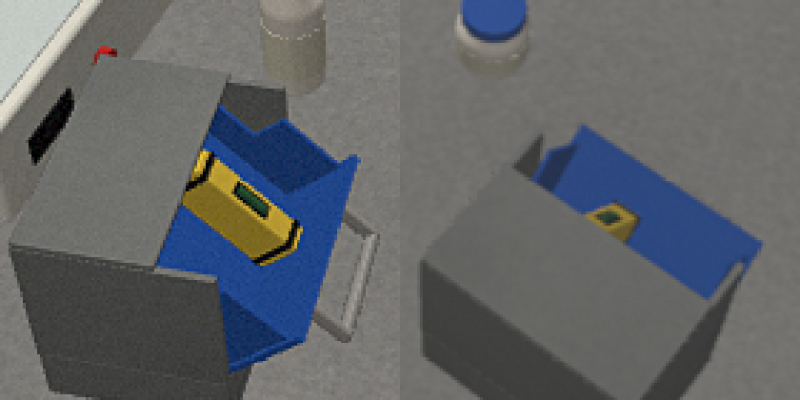

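Run:
```python
from g import *
import pickle
D=pickle.load(open('d1.pkl','rb'))
d=D['side'];P=pts(d);h=cv2.cvtColor(d['image'],cv2.COLOR_RGB2HSV).astype(int);H,S,V=h[...,0],h[...,1],h[...,2]
a=np.radians(9.9);Z=Ro.from_euler('z',-a)
Q=Z.apply((P-np.array([.565,.266,.06])).reshape(-1,3)).reshape(P.shape)
reg=(P[...,0]<.7)&(P[...,0]>.48)&(P[...,1]>.15)&(P[...,1]<.36)&(P[...,2]>.04)
# bin front wall / floor: blue planes
fl=reg&(H>100)&(H<125)&(S>120)
for rng in ((-.05,0.08),):
    q=Q[fl]; best=None; rg=np.random.default_rng(0)
    for k in range(2):
        best=(0,)
        for _ in range(400):
            t=q[rg.choice(len(q),3,False)];n=np.cross(t[1]-t[0],t[2]-t[0]);l=np.linalg.norm(n)
            if l<1e-5: continue
            n/=l; m=abs((q-t[0])@n)<.003
            if m.sum()>best[0]: best=(m.sum(),m)
        m=best[1];c=q[m].mean(0);n=np.linalg.svd(q[m]-c,full_matrices=False)[2][2];n*=np.sign(n[2]);print('blue plane',m.sum(),'n',n.round(3),'tilt',np.arctan2(-n[0],n[2]).round(3),'off',round(c@n,4));q=q[~m]
g=reg&(H>50)&(H<90)&(S>60)
print('vial px',np.argwhere(g).mean(0),g.sum(),'housing',np.nanmedian(Q[g],0),'world',np.nanmedian(P[g],0))
y=reg&(H>18)&(H<36)&(S>120)
print(np.percentile(V[y],[5,25,50,75,95]))
for th in (.8,):
    B=Ro.from_euler('y',th).apply(Q[y|g])   # undo forward tilt
    top=B[:,2]>np.nanpercentile(B[:,2],97)-.008
    t=B[top].astype(np.float32);r=cv2.minAreaRect(t[:,:2]);print('binframe top n',top.sum(),'rect',r,'z med',np.median(t[:,2]), 'x',np.percentile(t[:,0],[2,98]),'y',np.percentile(t[:,1],[2,98]))
    print('all x',np.percentile(B[:,0],[2,98]),'y',np.percentile(B[:,1],[2,98]),'z',np.percentile(B[:,2],[2,98]))
    v=Ro.from_euler('y',th).apply(Q[g]);print('vial bin',np.nanmedian(v,0))
```

```text
blue plane 1089 n [0.678 0.004 0.735] tilt -0.746 off 0.0019
blue plane 660 n [-0.711  0.001  0.703] tilt 0.791 off 0.011
vial px [289.73170732 267.97560976] 41 housing [-0.00113591 -0.01774841  0.0791058 ] world [0.5667354  0.24876191 0.1391058 ]
[ 77.  123.  128.  177.5 201. ]Traceback (most recent call last):
  File "<stdin>", line 27, in <module>
cv2.error: OpenCV(4.12.0) /io/opencv/modules/imgproc/src/convhull.cpp:143: error: (-215:Assertion failed) total >= 0 && (depth == CV_32F || depth == CV_32S) in function 'convexHull'
```

Run:
```python
from g import *
import pickle
D=pickle.load(open('d1.pkl','rb'))
d=D['side'];P=pts(d);h=cv2.cvtColor(d['image'],cv2.COLOR_RGB2HSV).astype(int);H,S,V=h[...,0],h[...,1],h[...,2]
Q=Ro.from_euler('zy',[-np.radians(9.9),.79]).apply((P-np.array([.565,.266,.06])).reshape(-1,3)).reshape(P.shape)
reg=(P[...,0]<.7)&(P[...,0]>.48)&(P[...,1]>.15)&(P[...,1]<.36)&(P[...,2]>.04)
g=reg&(H>50)&(H<90)&(S>60);y=reg&(H>18)&(H<36)&(S>120)
print('vial',np.median(Q[g],0).round(4))
for lab,m in(('top',y&(V>155)),('side',y&(V<150))):
    q=Q[m].astype(np.float32);print(lab,len(q),'med',np.median(q,0).round(4),'x',np.percentile(q[:,0],[1,99]).round(4),'y',np.percentile(q[:,1],[1,99]).round(4),'z',np.percentile(q[:,2],[2,98]).round(4),'rect',cv2.minAreaRect(np.ascontiguousarray(q[:,:2])), 'fit',np.degrees(np.arctan(np.polyfit(q[:,0],q[:,1],1)[0])).round(1))
```

```text
vial [ 0.056  -0.0177  0.0562]
top 207 med [ 0.0653 -0.018   0.0534] x [0.0031 0.1103] y [-0.0305 -0.0069] z [0.0496 0.0568] rect ((0.0567898228764534, -0.020011629909276962), (0.025421692058444023, 0.10985943675041199), 87.87895965576172) fit -0.6
side 493 med [ 0.0555 -0.0068  0.0375] x [0.0031 0.1082] y [-0.0293 -0.003 ] z [0.0149 0.0555] rect ((0.06585794687271118, -0.014387629926204681), (0.12486065924167633, 0.056146085262298584), 18.34395980834961) fit 0.3
```

```bash
cat >> g.py <<'E'
def binp(x,y,z): return Ro.from_euler('zy',[-np.radians(9.9),.79]).inv().apply([x,y,z])+[.565,.266,.06]
LR=pose(99.9,-np.degrees(.79),99.9)
E
python3 - <<'E'
from g import *
for z in (.14,.04): print(binp(.06,-.0185,z).round(4)); delta(binp(.06,-.0185,z),LR)
print(LR.as_matrix()[:,2])
E
```

```text
[0.5118 0.2379 0.2012]
d cm [  2.6   23.5  -12.13] a deg [ -0.4 -45.4  20.9]
[0.5818 0.2502 0.1308]
d cm [  9.6   24.72 -19.17] a deg [ -0.4 -45.4  20.9]
[ 0.69977563  0.1221304  -0.70384532]
```

Request:
arm_command(moves=[{"dx": 0, "dy": 3, "dz": 0, "ax": 0, "ay": -5, "az": 2.3, "fingers": 5}, {"dx": 0, "dy": 6, "dz": 0, "ax": 0, "ay": -11, "az": 5, "fingers": 5}, {"dx": 0, "dy": 9, "dz": 0, "ax": 0, "ay": -17, "az": 7.8, "fingers": 5}, {"dx": 0, "dy": 12, "dz": 0, "ax": 0, "ay": -23, "az": 10.6, "fingers": 5}, {"dx": 0, "dy": 15, "dz": -1, "ax": 0, "ay": -29, "az": 13.3, "fingers": 5}, {"dx": 0, "dy": 18, "dz": -3, "ax": 0, "ay": -35, "az": 16, "fingers": 5}, {"dx": 0, "dy": 21, "dz": -5, "ax": -0.2, "ay": -41, "az": 18.8, "fingers": 5}, {"dx": 0, "dy": 23.5, "dz": -6, "ax": -0.4, "ay": -45.4, "az": 20.9, "fingers": 5}, {"dx": 1, "dy": 23.5, "dz": -9, "ax": -0.4, "ay": -45.4, "az": 20.9, "fingers": 5}, {"dx": 2.6, "dy": 23.5, "dz": -12, "ax": -0.4, "ay": -45.4, "az": 20.9, "fingers": 5}, {"dx": 2.6, "dy": 23.5, "dz": -12, "ax": -0.4, "ay": -45.4, "az": 20.9, "fingers": 5}])

```text
t: 14.75
tcp_pos: [0.5114, 0.2357, 0.1971]
tcp_rot: [-0.201, 2.351, 0.08]
contact_force: [-0.5, -0.2, -0.5]
grip_width: 0.0502
```

Run:
```python
from g import *
show(); delta(binp(.06,-.0185,.04),LR)
d=robot.get_image('wrist');save(d['image'],'w2')
```

```text
t 14.75 p [0.5114 0.2357 0.1971] yawY 99.7 z [ 0.696  0.118 -0.709] F [-0.5 -0.2 -0.5] w 0.0502 q [ 0.56 -0.59 -0.69  0.73 -0.27  0.28]
d cm [ 7.04  1.44 -6.63] a deg [ 0.2 -0.4  0.2]
```

View pics/w2.png

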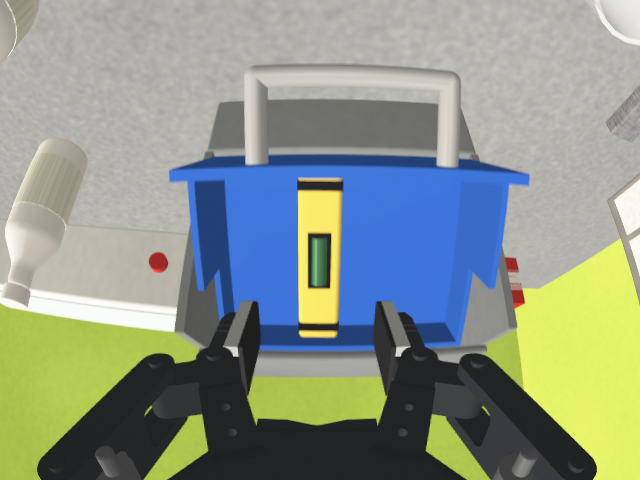

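Wrist view: the level (vial at about (319,260)) lies square between the fingers and in line with them.

Request:
arm_command(moves=[{"dx": 2, "dy": 0.4, "dz": -1.9, "ax": 0, "ay": -0.4, "az": 0, "fingers": 5}, {"dx": 4, "dy": 0.8, "dz": -3.8, "ax": 0, "ay": -0.4, "az": 0, "fingers": 5}, {"dx": 5.5, "dy": 1.1, "dz": -5.2, "ax": 0, "ay": -0.4, "az": 0, "fingers": 5}, {"dx": 6.5, "dy": 1.3, "dz": -6.1, "ax": 0, "ay": -0.4, "az": 0, "fingers": 5}, {"dx": 7, "dy": 1.4, "dz": -6.6, "ax": 0, "ay": -0.4, "az": 0, "fingers": 5}, {"dx": 7, "dy": 1.4, "dz": -6.6, "ax": 0, "ay": -0.4, "az": 0, "fingers": 4}, {"dx": 7, "dy": 1.4, "dz": -6.6, "ax": 0, "ay": -0.4, "az": 0, "fingers": 3}, {"dx": 7, "dy": 1.4, "dz": -6.6, "ax": 0, "ay": -0.4, "az": 0, "fingers": 2}, {"dx": 7, "dy": 1.4, "dz": -6.6, "ax": 0, "ay": -0.4, "az": 0, "fingers": 1.5}, {"dx": 7, "dy": 1.4, "dz": -6.6, "ax": 0, "ay": -0.4, "az": 0, "fingers": 1.5}])

```text
t: 15.8
tcp_pos: [0.582, 0.2501, 0.1359]
tcp_rot: [-0.199, 2.34, 0.081]
contact_force: [-5.7, -3.4, 6.4]
grip_width: 0.025
```

Request:
arm_command(moves=[{"dx": -1.5, "dy": -0.25, "dz": 1.5, "ax": 0, "ay": 0, "az": 0, "fingers": 1.5}, {"dx": -3.5, "dy": -0.6, "dz": 3.5, "ax": 0, "ay": 0, "az": 0, "fingers": 1.5}, {"dx": -6, "dy": -1, "dz": 6, "ax": 0, "ay": 0, "az": 0, "fingers": 1.5}, {"dx": -8, "dy": -1.4, "dz": 9, "ax": 0, "ay": 0, "az": 0, "fingers": 1.5}, {"dx": -9, "dy": -1.4, "dz": 12, "ax": 0, "ay": 0, "az": 0, "fingers": 1.5}, {"dx": -9, "dy": -1.4, "dz": 15, "ax": 0, "ay": 0, "az": 0, "fingers": 1.5}])

```text
t: 16.4
tcp_pos: [0.4904, 0.2361, 0.2874]
tcp_rot: [-0.2, 2.339, 0.082]
contact_force: [0.7, 0.9, -1.4]
grip_width: 0.0248
```

Run:
```python
from g import *
show(); delta([.5770,-.295,.25],pose(79.9))
d=robot.get_image('wrist');e=robot.get_image('side')
save(np.hstack([cv2.resize(d['image'],(400,300)),cv2.resize(e['image'],(400,300))]),'c2')
```

```text
t 16.4 p [0.4904 0.2361 0.2874] yawY 99.7 z [ 0.704  0.12  -0.7  ] F [ 0.7  0.9 -1.4] w 0.0248 q [ 0.59 -0.63 -0.54  0.91 -0.3   0.31]
d cm [  8.66 -53.11  -3.74] a deg [  0.2  45.8 -18.8]
```

View pics/c2.png

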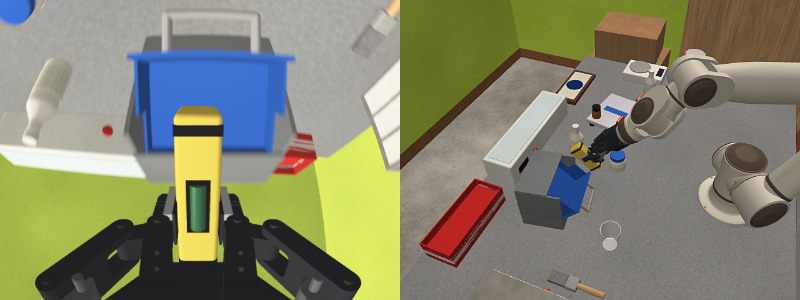

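Request:
arm_command(moves=[{"dx": 0, "dy": -3, "dz": 0, "ax": 0, "ay": 4, "az": -1.6, "fingers": 1.5}, {"dx": 0, "dy": -7, "dz": 0, "ax": 0, "ay": 8, "az": -3.2, "fingers": 1.5}, {"dx": 0, "dy": -11.5, "dz": 0, "ax": 0, "ay": 12, "az": -4.9, "fingers": 1.5}, {"dx": 0, "dy": -16, "dz": 0, "ax": 0, "ay": 16, "az": -6.5, "fingers": 1.5}, {"dx": 0, "dy": -20.5, "dz": 0, "ax": 0, "ay": 20, "az": -8.2, "fingers": 1.5}, {"dx": 1, "dy": -25, "dz": 0, "ax": 0, "ay": 24, "az": -9.8, "fingers": 1.5}, {"dx": 2, "dy": -29.5, "dz": 0, "ax": 0, "ay": 28, "az": -11.5, "fingers": 1.5}, {"dx": 3, "dy": -34, "dz": 0, "ax": 0, "ay": 32, "az": -13.1, "fingers": 1.5}, {"dx": 4, "dy": -38.5, "dz": 0, "ax": 0, "ay": 36, "az": -14.8, "fingers": 1.5}, {"dx": 5.5, "dy": -43, "dz": 0, "ax": 0.1, "ay": 40, "az": -16.4, "fingers": 1.5}, {"dx": 7, "dy": -47.5, "dz": 0, "ax": 0.2, "ay": 44, "az": -18, "fingers": 1.5}, {"dx": 8, "dy": -51, "dz": 0, "ax": 0.2, "ay": 45.8, "az": -18.8, "fingers": 1.5}])

```text
t: 17.7
tcp_pos: [0.573, -0.2756, 0.2893]
tcp_rot: [0.282, 3.127, 0.003]
contact_force: [0.5, 0.1, -1.2]
grip_width: 0.025
```

Run:
```python
from g import *
show(); delta([.5770,-.295,.12],pose(79.9))
d=robot.get_image('side');P=pts(d);h=cv2.cvtColor(d['image'],cv2.COLOR_RGB2HSV).astype(int)
m=(h[...,0]>18)&(h[...,0]<36)&(h[...,1]>120)&(P[...,0]>.4)&(P[...,0]<.75)&(P[...,1]<-.1)&(P[...,2]>.1)
q=P[m];p=robot.read_state()['tcp_pos'];print(len(q),'rel tcp lo',(np.percentile(q,2,axis=0)-p).round(4),'hi',(np.percentile(q,98,axis=0)-p).round(4))
d=robot.get_image('wrist');save(d['image'],'w3')
h=cv2.cvtColor(d['image'],cv2.COLOR_RGB2HSV).astype(int);m=(h[...,0]>50)&(h[...,0]<90)&(h[...,1]>80)
n,L,S,C=cv2.connectedComponentsWithStats(m.astype(np.uint8));
for i in range(1,n):
  if S[i,4]>200: print('green',C[i].round(),S[i,4],(fray(d,*C[i],p[2]+.01)-p).round(4))
m=(h[...,0]>18)&(h[...,0]<36)&(h[...,1]>120);blob(d,m,p[2]+.012,'yellow',800)
```

```text
t 17.7 p [ 0.573  -0.2756  0.2893] yawY 79.7 z [ 0.002  0.002 -1.   ] F [ 0.5  0.1 -1.2] w 0.025 q [-0.45  0.33  0.54  1.78  0.   -0.27]
d cm [  0.4   -1.94 -16.93] a deg [-0.1  0.1  0.2]
478 rel tcp lo [-0.0637  0.0024 -0.0278] hi [0.0433 0.0296 0.0178]
green [316. 332.] 1821 [-0.0073  0.0011  0.01  ]
yellow px [316. 186.] 2159 c [ 0.5139 -0.2689] mean [ 0.5142 -0.2689] size [0.009 0.024] yaw 79.5
yellow px [316. 309.] 10703 c [ 0.5661 -0.2785] mean [ 0.5586 -0.2771] size [0.025 0.085] yaw 169.5
yellow px [608. 447.] 3054 c [ 0.7321 -0.102 ] mean [ 0.7096 -0.1072] size [0.065 0.169] yaw 25.4
yellow px [ 39. 448.] 2822 c [ 0.6517 -0.4927] mean [ 0.6366 -0.4724] size [0.047 0.175] yaw 115.9
```

Request:
arm_command(moves=[{"dx": 1.1, "dy": -2, "dz": -3, "ax": -0.1, "ay": 0.1, "az": 0.2, "fingers": 1.5}, {"dx": 1.1, "dy": -2, "dz": -7, "ax": -0.1, "ay": 0.1, "az": 0.2, "fingers": 1.5}, {"dx": 1.1, "dy": -2, "dz": -11, "ax": -0.1, "ay": 0.1, "az": 0.2, "fingers": 1.5}, {"dx": 1.1, "dy": -2, "dz": -15, "ax": -0.1, "ay": 0.1, "az": 0.2, "fingers": 1.5}, {"dx": 1.1, "dy": -2, "dz": -18, "ax": -0.1, "ay": 0.1, "az": 0.2, "fingers": 1.5}, {"dx": 1.1, "dy": -2, "dz": -19.8, "ax": -0.1, "ay": 0.1, "az": 0.2, "fingers": 1.5}, {"dx": 1.1, "dy": -2, "dz": -20.2, "ax": -0.1, "ay": 0.1, "az": 0.2, "fingers": 1.5}, {"dx": 1.1, "dy": -2, "dz": -20.4, "ax": -0.1, "ay": 0.1, "az": 0.2, "fingers": 1.5}])

```text
t: 18.6
tcp_pos: [0.5844, -0.2967, 0.0823]
tcp_rot: [-0.279, -3.126, -0.002]
contact_force: [-0.3, -0.9, -0.6]
grip_width: 0.0249
```

Request:
arm_command(moves=[{"dx": 0, "dy": 0, "dz": -0.2, "ax": 0, "ay": 0, "az": 0, "fingers": 1.5}, {"dx": 0, "dy": 0, "dz": -0.4, "ax": 0, "ay": 0, "az": 0, "fingers": 1.5}, {"dx": 0, "dy": 0, "dz": -0.5, "ax": 0, "ay": 0, "az": 0, "fingers": 1.5}, {"dx": 0, "dy": 0, "dz": -0.6, "ax": 0, "ay": 0, "az": 0, "fingers": 1.5}])

```text
t: 19.0
tcp_pos: [0.5858, -0.297, 0.0803]
tcp_rot: [0.279, 3.127, -0.001]
contact_force: [-2.7, 3.3, 17.6]
grip_width: 0.0252
```

Run:
```python
from g import *
show()
d=robot.get_image('side');P=pts(d);h=cv2.cvtColor(d['image'],cv2.COLOR_RGB2HSV).astype(int)
m=(h[...,0]>18)&(h[...,0]<36)&(h[...,1]>120)&(P[...,0]>.4)&(P[...,0]<.75)&(P[...,1]<-.1)&(P[...,1]>-.36)&(P[...,2]>.03)
q=P[m];print(len(q),'lo',np.percentile(q,2,axis=0).round(4),'hi',np.percentile(q,98,axis=0).round(4))
```

```text
t 19.0 p [ 0.5858 -0.297   0.0803] yawY 79.8 z [ 0.002 -0.001 -1.   ] F [-2.7  3.3 17.6] w 0.0252 q [-0.47  0.34  0.15  1.38  0.   -0.29]
372 lo [ 0.5229 -0.3049  0.051 ] hi [ 0.63   -0.272   0.1051]
```

Request:
arm_command(moves=[{"dx": 0, "dy": 0, "dz": 0.2, "ax": 0, "ay": 0, "az": 0, "fingers": 2.5}, {"dx": 0, "dy": 0, "dz": 0.2, "ax": 0, "ay": 0, "az": 0, "fingers": 3.5}, {"dx": 0, "dy": 0, "dz": 0.2, "ax": 0, "ay": 0, "az": 0, "fingers": 5}, {"dx": 0, "dy": 0, "dz": 0.2, "ax": 0, "ay": 0, "az": 0, "fingers": 5}, {"dx": 0, "dy": 0, "dz": 3, "ax": 0, "ay": 0, "az": 0, "fingers": 5}, {"dx": 0, "dy": 0, "dz": 7, "ax": 0, "ay": 0, "az": 0, "fingers": 5}, {"dx": 0, "dy": 0, "dz": 12, "ax": 0, "ay": 0, "az": 0, "fingers": 5}, {"dx": 0, "dy": 0, "dz": 16, "ax": 0, "ay": 0, "az": 0, "fingers": 5}, {"dx": -3, "dy": 3, "dz": 19, "ax": 0, "ay": 0, "az": 0, "fingers": 5}, {"dx": -7, "dy": 6, "dz": 19, "ax": 0, "ay": 0, "az": 0, "fingers": 5}, {"dx": -10, "dy": 10, "dz": 19, "ax": 0, "ay": 0, "az": 0, "fingers": 5}, {"dx": -10, "dy": 10, "dz": 19, "ax": 0, "ay": 0, "az": 0, "fingers": 5}])

```text
t: 20.25
tcp_pos: [0.4825, -0.1939, 0.2711]
tcp_rot: [0.277, 3.128, 0.0]
contact_force: [2.0, -0.4, -0.1]
grip_width: 0.0502
```

Run:
```python
from g import *
show(); d=robot.get_image('wrist');save(d['image'],'w4')
h=cv2.cvtColor(d['image'],cv2.COLOR_RGB2HSV).astype(int);H,S,V=h[...,0],h[...,1],h[...,2]
blob(d,(H>50)&(H<90)&(S>80),.09,'green',50)
blob(d,(H>18)&(H<36)&(S>120),.09,'yellow',200)
blob(d,(H>100)&(H<125)&(S>130)&(V>60),.048,'blue',200)
blob(d,((H<10)|(H>170))&(S>60)&(V>185),.104,'wingtop')
for n in('scene','side'):
    d=robot.get_image(n);P=pts(d);h=cv2.cvtColor(d['image'],cv2.COLOR_RGB2HSV).astype(int);H,S,V=h[...,0],h[...,1],h[...,2]
    m=(S<70)&(V>120)&(abs(P[...,2]-.047)<.02)&(np.hypot(P[...,0]-.577,P[...,1]+.295)<.11)
    q=P[cv2.erode(m.astype(np.uint8),np.ones((3,3)))>0]
    if len(q)>50:
        A=np.c_[q[:,:2]-[.577,-.295],np.ones(len(q))];c=np.linalg.lstsq(A,q[:,2],rcond=None)[0];print(n,len(q),'slope deg',np.degrees(c[:2]).round(2),'z',c[2].round(4))
    m=(H>50)&(H<90)&(S>60)&(np.hypot(P[...,0]-.577,P[...,1]+.295)<.08);print('vial',m.sum(),np.median(P[m],0).round(4) if m.any() else '')
    m=(H>18)&(H<36)&(S>120)&(V>(140))&(np.hypot(P[...,0]-.577,P[...,1]+.295)<.08)&(P[...,2]>.06);q=P[m]
    if len(q)>30: print('yellow',len(q),np.percentile(q,[2,50,98],axis=0).round(4).tolist())
```

```text
t 20.25 p [ 0.4825 -0.1939  0.2711] yawY 79.9 z [ 0.002 -0.    -1.   ] F [ 2.  -0.4 -0.1] w 0.0502 q [-0.38  0.02  0.15  1.7   0.   -0.21]
yellow px [231. 278.] 572 c [ 0.524 -0.282] mean [ 0.5243 -0.2813] size [0.022 0.03 ] yaw 77.6
yellow px [230. 301.] 619 c [ 0.5452 -0.2877] mean [ 0.5474 -0.2883] size [0.026 0.051] yaw 115.7
yellow px [624. 453.] 1189 c [1.0767 0.3208] mean [1.0341 0.3144] size [0.107 0.367] yaw 26.2
yellow px [ 31. 454.] 1197 c [ 0.847  -0.8223] mean [ 0.8125 -0.7791] size [0.079 0.394] yaw 118.8
blue px [507. 165.] 3015 c [0.4698 0.0084] mean [0.47   0.0072] size [0.066 0.073] yaw 55.3
blue px [633. 236.] 312 c [0.5854 0.2064] mean [0.5821 0.2116] size [0.038 0.043] yaw 9.5
blue px [240. 270.] 364 c [ 0.5441 -0.2899] mean [ 0.5334 -0.2831] size [0.033 0.048] yaw 170.3
blue px [187. 456.] 412 c [ 0.8187 -0.4562] mean [ 0.8198 -0.454 ] size [0.03  0.077] yaw 126.3
wingtop px [125. 263.] 369 c [ 0.4884 -0.3768] mean [ 0.4881 -0.3765] size [0.011 0.05 ] yaw 78.9
wingtop px [327. 265.] 563 c [ 0.5209 -0.1908] mean [ 0.5212 -0.1917] size [0.011 0.051] yaw 79.8
scene 1681 slope deg [0.13 0.16] z 0.0489
vial 19 [ 0.5817 -0.2958  0.0938]
yellow 160 [[0.5313, -0.3138, 0.0849], [0.591, -0.2953, 0.0903], [0.6349, -0.281, 0.0969]]
side 1011 slope deg [-0.08  0.19] z 0.0485
vial 20 [ 0.5784 -0.295   0.092 ]
yellow 132 [[0.5276, -0.31, 0.0844], [0.5756, -0.2921, 0.0906], [0.6279, -0.275, 0.0955]]
```

View pics/w4.png

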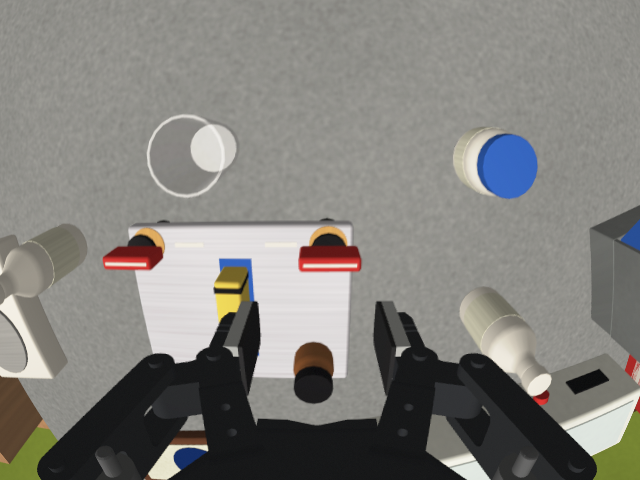

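```bash
python3 -c "
from bench import robot
print(robot.close_job())"
```

```text
the job is handed in; nothing more can be done
None
```

I finished the job and handed it in at about 20 s of the 72 s allowed; the hand-in reported no verdict.

**What I did:** I tipped the bin forward by pressing down on its handle. I then turned the left screw about 120° and the right about 88°, both clockwise. Last, I took the level out with the tool tilted to match the bin, and laid it on the strip.

**Last checks:**

| Check | Measured | Wanted |
|---|---|---|
| Bin tilt | about 0.79 rad | above 0.5 rad |
| Left wing direction | 79.8° | 79.9° |
| Right wing direction | 78.9° | 79.9° |
| Slab tilt | 0.2° or less | under 0.6° |
| Level's offset from strip centre | about 1–5 mm | under 25 mm |
| Level's top height | about 0.09 m, as for lying flat | about 0.09 m |

- **Stand:** it moved only about 1–2 mm.
- **Bystanders:** the ones in the last wrist picture looked undisturbed; I did not measure them again.
- **Gripper:** open and clear of everything at the end.

**Not measured or in disagreement:**
- **Foot loads:** I could not measure them, so I judged that all four feet bear from the wing angles and the level slab.
- **Level's final direction:** I did not measure it after release; the gripper stood at 79.8° when it let go (79.9° wanted).
- **Slab slope:** the scene and side cameras differed by about 0.2° along x.
- **First arm call:** it was refused because some keys were missing; nothing moved.

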